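Seat the gas ring's freshly greased tap plug

ROBOT

A 7-joint arm with a two-finger parallel gripper is mounted at the origin on the work surface. World frame = base frame: x ahead of the robot, y to its left, z up, the work surface at z = 0. Lengths are in mm, angles in rad, forces in N, time in s.
With the tool pointing down it reaches from about 400 to 925 mm from the base axis. Payload 4.1 kg.
Tool frame: the origin (TCP) lies midway between the tips of the shut fingers; the grasp point (between the pads) lies bot.grasp_offset behind it (bot.grasp_offset is the distance from the TCP to the grasp point, in mm); y points along the fingers, x is the direction in which the jaws open and shut, and the axes are right-handed (so a half turn about y gives the same grasp; the last joint's range is limited). The gripper opens to 85 mm and grips with 20 to 120 N. Pads are 22 mm wide; open, the fingers measure 114 mm over their backs; the gripper's body (76 mm by 85 mm) begins 54 mm behind the grasp point. The pads swing forward as they close: fully open they stand 13 mm farther back than shut.
Start: joints at [1.21, 0.398, 0.045, 1.537, -0.019, 1.207, -0.051], TCP at [168.269, -627.881, 195.047] pointing down, gripper open.
Joint ranges: [-2.82, 2.82], [-0.49, 2.23], [-1.37, 1.46], [0, 2.46], [-1.36, 4.5], [0.23, 2], [-2.94, 2.94]. Speed limits (rad/s): [2.57, 2.57, 3.14, 3.14, 3.14, 3.14, 3.14].

INTERFACE

Orientations are given as a unit quaternion [w, x, y, z].
In Python, from plant import bot gives the robot as it stands.
- The arm moves only by the tool drive_tool, never from a script. Its argument "commands" is one flat list of numbers, 7 for each row, row after row: the turn, a rotation vector about the tool's x, y, z in rad, then the shift along the tool's x, y, z in mm, then the opening, from 0 (shut) to 1 (fully open). In form: [ax, ay, az, tx, ty, tz, grip, ax, ay, az, tx, ty, tz, grip, ...]. A call has 1 to 8 rows; each row is the pose to reach, as a shift and turn from the pose measured when the call began, along the tool's axes at that moment; what a row does not reach only later rows make up. A row lasts 1/10 s, in which the tool goes at most 50 mm and 8.59 degrees, less where a joint would pass 70% of its speed; a pose out of reach is approached as far as the arm can. A call with a gripper value outside its range is refused whole. The fingers move at their own pace and stop on an object; "grip_force" is the grip in N (left out, the last holds). Time passes only in rows, so rows that repeat a pose let the fingers close. It gives the time, the measured TCP pose, the force and the opening at its end, in the units of the state.
- bot.read_state(): the state, without advancing time (a new reading comes with each control period).
- bot.read_camera(name): name is "scene" or "top" or "wrist"; returns a dict with "image" (420x560x3 uint8, red, green, blue), "fx", "fy", "cx", "cy" (pixels), "k1" (the pictures are not rectified: a ray, as slopes to the right and down, at radius r is drawn at 1 + k1 r^2 times it, then the intrinsics apply), "R" (3x3) and "t" (3): a world point X has camera coordinates R X + t; the wrist camera has in their place "mount" (4x4, takes a point from camera to tool coordinates, whose origin is the TCP and whose axes are the tool frame's). Camera axes: x right, y down, z forward; pixel columns grow to the right and rows downward; lengths in mm; the calibration is good to about 2 mm. A picture is of the moment at which its call begins: read the wrist's pose just before it. There is no depth.
- bot.hand_in(): hands the job in, once; it reports no verdict.
The state is a dict: "t": time; "joint_positions": joint angles; "dq": joint speeds; "effort": joint torques, N m; "eef_pos": TCP position; "eef_rot": TCP orientation; "contact_force": force on the tool from outside, world axes, zero at the start; "moment": the same for the moment, N m; "opening": opening from 0.0 (shut) to 1.0 (fully open).
Only numpy, scipy, OpenCV 4.12 (cv2) and the standard library are available. Lean on these libraries where they do the work, as an engineer would, in place of code of your own. Each camera call takes 0.05 s, during which the arm holds its last target. There are 200 camera calls.

TASK

The plug of the gas ring's tap, on the pipe that runs to the burner on the bricks, has been greased and dropped loosely back into its tapered hole, so it stands proud and part open. Hold its bar handle and twist it clockwise (seen from above) until the bar lies square across the pipe, working the plug down steadily during the twist - neither pushing it home before twisting nor twisting first and pushing afterwards - so that it ends fully home and shut, and let go. Leave the spare tap with the capped outlet as it is.

Things in the scene. Friction and masses are not known exactly. Their poses are not given: they have to be found in the camera images.
- tap_press (a joint): How far (m) the brass tapered plug of the gas ring's tap is pushed straight down into its tap: 0 = standing 12 mm proud, 0.012 = fully home, its collar resting on the tap body. Starts at 0 to 0.0015. Friction of about 6 N resists it; it stays where it is left.
- tap_turn (a joint): Turn (rad) of that plug, growing clockwise seen from above: 0 = bar handle in line with the pipe (open), 1.57 = bar square across the pipe (shut); a stop at 1.66. Starts at 0.2 to 0.6. Friction of about 0.1 N m resists it; it stays where it is left.
- tap_grip (a point): Centre of that plug's brass bar handle, moving with it: x along the bar, y across, z up. Bar 52 x 10 x 28 mm high, its centre 122 mm above the shelf when proud, 110 when home; below it 20 mm of 14 mm neck, then a 34 mm collar. Tap body 46 mm wide, top 70 mm up. A 16 mm pipe, 42 mm up, runs 260 mm to the middle of the gas ring on two bricks, 112 mm high in all.
- spare_bar_end (a point): Near one end of the bar handle (22 mm from its middle, 110 mm above the shelf) of the spare tap: the same brass tap, plug already home, its outlet a stub 80 mm long with a steel cap. To be left as it is. x along its bar, outward.

How it is judged (in metres and radians):
On the way:
1. on the way the plug goes down as it turns: at some moment it is 43 to 72 degrees round and 3 to 9.5 mm down (value of joint tap_turn between 0.75 and 1.25 rad and value of joint tap_press between 0.003 and 0.0095 m), for 0.1 s.
At the end, for the whole second after the job is handed in: The ring's tap plug is home to within 2.5 mm (tap_press over 0.0095), its bar square across the pipe to within about 11 degrees (tap_turn over 1.37), at rest; the spare tap's bar end is within 8 mm of where it was (value of joint tap_press above 0.0095 m and value of joint tap_turn above 1.37 rad and velocity of joint tap_turn between -0.05 and 0.05 rad/s and distance of spare_bar_end from where it was at the start of the episode below 0.008 m); the robot touches nothing.
It fails at once if the spare tap is turned (its bar end moves more than 8 mm) (distance of spare_bar_end from where it was at the start of the episode above 0.008 m).
It also fails if it takes over 35 s, if anything falls off the work surface, if the arm or the gripper's body presses on something with over 40 N, if the wrist force passes 120 N, or if a joint passes its speed limit or range.

## Working session

There is one attempt and no reset: what is moved stays moved. The work goes in short steps, Python scripts to look and compute and a tool call to move; the robot and the scene stay as the last step left them, time stands still between calls to the robot, and variables do not carry over. Pictures are saved under pics/ and viewed, on a budget of 10 in all, crops included, one or two more only if the job needs it, and the job is handed in when it is done.

Besides the shell and the picture viewer there is one more tool, called after "Call:" by a JSON object that holds its "op" and its "data", one argument or row to a line. drive_tool: Moves the arm, as the interface text tells. Its arguments: {"type":"object","properties":{"commands":{"type":"array"},"grip_force":{"type":"number"}},"required":["commands"]}

```bash
mkdir -p pics
cat > h.py <<'E'
import numpy as np,cv2,json
from plant import bot
from scipy.spatial.transform import Rotation as Ro
def shot(n):
    s=bot.read_state(); c=bot.read_camera(n); return s,c
def campose(s,c):
    # returns R (world->cam), t
    if 'R' in c: return np.array(c['R']),np.array(c['t'])
    w,x,y,z=s['eef_rot']; T=np.eye(4);T[:3,:3]=Ro.from_quat([x,y,z,w]).as_matrix();T[:3,3]=s['eef_pos']
    M=np.linalg.inv(T@np.array(c['mount'])); return M[:3,:3],M[:3,3]
def ray(c,R,t,u,v):
    K=np.array([[c['fx'],0,c['cx']],[0,c['fy'],c['cy']],[0,0,1.]])
    p=cv2.undistortPoints(np.array([[[u,v]]],float),K,np.array([c['k1'],0,0,0.]))[0,0]
    return -R.T@t, R.T@np.array([p[0],p[1],1])
def onz(c,R,t,u,v,z):
    o,d=ray(c,R,t,u,v); return o+d*(z-o[2])/d[2]
def save(c,f): cv2.imwrite('pics/'+f,cv2.cvtColor(c['image'],cv2.COLOR_RGB2BGR))
E
python3 - <<'E'
from h import *
import pickle
D={}
for n in ['scene','top','wrist']:
    s,c=shot(n); D[n]=(s,c); 
pickle.dump(D,open('d0.pkl','wb'))
for n in D: save(D[n][1],n+'0.png')
print(D['top'][0]); print(bot.grasp_offset)
E
```

```text
{'t': 0.05, 'joint_positions': array([ 1.20998342,  0.39918222,  0.04505324,  1.53788504, -0.01868038,
        1.2069055 , -0.05071109]), 'dq': array([-0.00073283, -0.00054006,  0.00044983, -0.00054047,  0.00106216,
        0.00138384,  0.00166831]), 'effort': array([ 3.61308048e-03, -4.76687336e+01,  1.37132093e+00, -2.55222970e+01,
        1.18522486e-02,  5.07038872e-03, -2.79005525e-05]), 'eef_pos': array([ 168.05471919, -627.16474211,  193.96801659]), 'eef_rot': array([ 0.56138262, -0.56063247,  0.43101231, -0.42984785]), 'contact_force': array([-0.59028564,  0.11963644,  0.35114828]), 'moment': array([ 0.00954   , -0.01675331, -0.0153835 ]), 'opening': 0.9950229812206858}
18.700000000000003
```

View pics/top0.png

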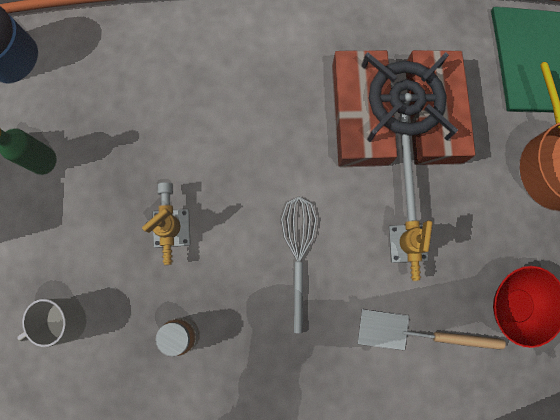

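View pics/scene0.png

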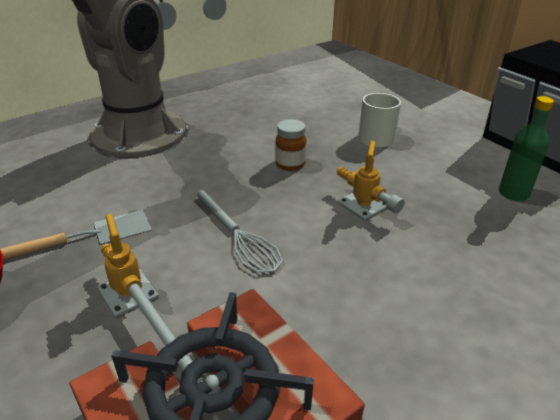

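The top view shows the ring's tap at about (415,243), with its pipe running up to the burner at (407,97) and the bar at about (427,237). The spare tap is at about (165,225). In the scene view the ring's tap is at (120,265) and its bar at about (113,235).

Run:
```python
from h import *
import pickle
D=pickle.load(open('d0.pkl','rb'))
a=D['top'][1]['image'][200:290,370:460]; b=D['scene'][1]['image'][200:310,80:170]
a=cv2.resize(a,(400,400),interpolation=cv2.INTER_CUBIC); b=cv2.resize(b,(327,400),interpolation=cv2.INTER_CUBIC)
cv2.imwrite('pics/crop0.png',cv2.cvtColor(np.hstack([a,b]),cv2.COLOR_RGB2BGR))
c=D['top'][1];R,t=campose(*D['top'])
print('cam',-R.T@t, c['fx'])
print('ring',onz(c,R,t,407,97,112),'pipe',onz(c,R,t,406,140,50),onz(c,R,t,411,215,50),'nozzle',onz(c,R,t,416,277,42))
print('bar',onz(c,R,t,427,237,136),'spare',onz(c,R,t,156,219,124))
# orange hsv bright
hsv=cv2.cvtColor(c['image'],cv2.COLOR_RGB2HSV)[200:290,370:460]
m=(hsv[...,0]>12)&(hsv[...,0]<28)&(hsv[...,1]>150)
for y in range(18,58,2): print(y+200,[ (x+370,int(hsv[y,x,2])) for x in range(90) if m[y,x]])
```

```text
cam [398.65819652  12.95271482 906.87142903] 483.02558818220234
ring [ 726.1098337  -208.95550723  112.        ] pipe [ 665.7510888  -217.34903564   50.        ] [ 524.07768117 -216.73074711   50.        ] nozzle [ 412.09776347 -221.50503722   42.        ]
bar [ 474.67092696 -218.11449755  136.        ] spare [516.6512698 226.1289268 124.       ]
218 []
220 []
222 [(408, 169), (409, 178), (410, 182), (411, 180), (412, 177), (413, 179), (414, 179), (415, 169), (416, 159), (417, 137), (418, 111), (426, 106), (427, 169), (428, 181), (429, 177), (430, 173), (431, 152)]
224 [(406, 137), (407, 155), (408, 162), (409, 173), (410, 178), (411, 177), (412, 177), (413, 180), (414, 174), (415, 170), (416, 156), (417, 140), (418, 117), (423, 98), (424, 97), (426, 115), (427, 174), (428, 180), (429, 178), (430, 177), (431, 149)]
226 [(406, 133), (407, 149), (408, 158), (409, 169), (410, 172), (411, 172), (412, 170), (413, 165), (414, 162), (415, 154), (416, 142), (417, 139), (418, 116), (423, 100), (424, 95), (425, 99), (426, 134), (427, 177), (428, 179), (429, 182), (430, 170)]
228 [(406, 128), (
[... 3147 characters left out ...]
24, 182), (425, 174), (426, 179), (427, 172)]
250 [(405, 97), (406, 99), (409, 105), (410, 108), (411, 121), (412, 151), (413, 173), (414, 175), (415, 180), (416, 176), (417, 181), (418, 181), (419, 119), (420, 95), (422, 100), (423, 143), (424, 167), (425, 175), (426, 177), (427, 164)]
252 [(407, 86), (408, 86), (410, 95), (412, 96), (414, 97), (415, 94), (416, 94), (417, 94), (419, 86)]
254 [(408, 137), (409, 160), (410, 171), (411, 180), (412, 178), (413, 182), (414, 181), (415, 182), (416, 181), (417, 173), (418, 160), (419, 141), (420, 118)]
256 [(408, 131), (409, 157), (410, 171), (411, 176), (413, 175), (415, 178), (416, 177), (417, 172), (418, 160), (419, 146), (420, 123), (421, 97)]
```

View pics/crop0.png

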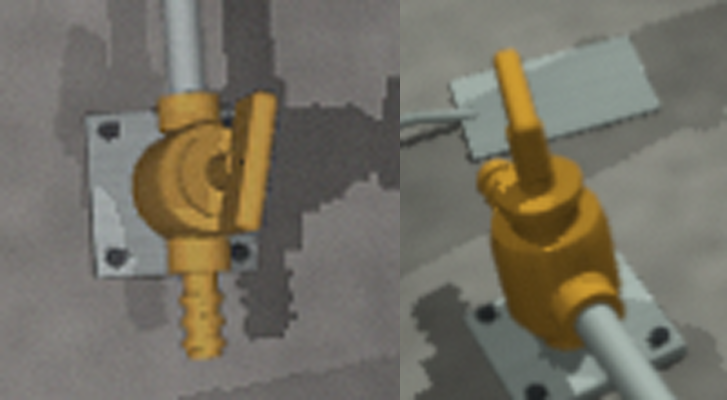

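The crop shows the bar's top face clearly in both views: in the top view it runs from (429,221) to (426,251), and in the scene view its middle is at about (113,224).

Run:
```python
from h import *
import pickle
D=pickle.load(open('d0.pkl','rb'))
c=D['top'][1];R,t=campose(*D['top']); c2=D['scene'][1];R2,t2=campose(*D['scene'])
o1,d1=ray(c,R,t,427.4,236.2);o2,d2=ray(c2,R2,t2,112.8,224.7)
A=np.c_[d1,-d2];l=np.linalg.lstsq(A,o2-o1,rcond=None)[0];print('tri',o1+d1*l[0],o2+d2*l[1])
e1=onz(c,R,t,429.3,221.1,136);e2=onz(c,R,t,425.8,251.3,136);print(e1,e2,np.linalg.norm(e1-e2),'centre',(e1+e2)/2)
b=np.arctan2(*(e1-e2)[1::-1])
v=np.array([onz(c,R,t,x,y,50) for x,y in[(406.2,140),(411,215)]]);p=np.arctan2(*(v[0]-v[1])[1::-1])
print('yaw bar',b,'pipe',p,'turn',p-b, v)
# grey pipe mask edges
im=c['image']
for y in (170,185,200,215): print(y,[int(x) for x in im[y,398:424].mean(1)])
s=bot.read_state();w,x,y,z=s['eef_rot'];print(Ro.from_quat([x,y,z,w]).as_matrix().round(3))
```

```text
tri [ 476.25247599 -219.75295106  133.06523941] [ 477.42539743 -217.0196621   132.36087721]
[ 500.65500883 -223.73457921  136.        ] [ 451.46727585 -214.63774128  136.        ] 50.02185058294722 centre [ 476.06114234 -219.18616025  136.        ]
yaw bar -0.18287490297158968 pipe -0.007061285206607655 turn 0.17581361776498203 [[ 665.74710576 -217.73113195   50.        ]
 [ 524.07768117 -216.73074711   50.        ]]
170 [101, 101, 101, 113, 114, 108, 111, 141, 155, 162, 163, 153, 138, 111, 95, 109, 112, 112, 77, 69, 77, 76, 76, 76, 76, 76]
185 [98, 99, 100, 103, 117, 119, 115, 108, 134, 153, 163, 165, 157, 142, 122, 97, 106, 113, 119, 85, 74, 72, 75, 75, 70, 73]
200 [102, 99, 103, 99, 103, 121, 121, 113, 99, 130, 152, 162, 165, 157, 141, 124, 96, 102, 112, 112, 110, 109, 76, 70, 74, 74]
215 [103, 103, 104, 103, 104, 103, 117, 118, 114, 108, 124, 150, 160, 163, 161, 146, 125, 98, 110, 119, 119, 119, 120, 84, 78, 80]
[[ 0.259 -0.     0.966]
 [-0.966  0.001  0.259]
 [-0.002 -1.    -0.   ]]
```

Call:
{"op": "drive_tool", "data": {
  "commands": [0, 0, 0, 0, -40, 0, 1, 0, -0.1, 0, 0, -80, 0, 1, 0, -0.2, 0, -20, -110, 25, 1, 0, -0.35, 0, -50, -110, 65, 1, 0, -0.5, 0, -80, -110, 105, 1, 0, -0.65, 0, -110, -110, 145, 1, 0, -0.8, 0, -135, -110, 180, 1, 0, -0.95, 0, -160, -110, 210, 1]
}}

```text
t: 0.95
eef_pos: [331.1, -416.2, 304.3]
eef_rot: [0.697, -0.696, 0.124, -0.123]
contact_force: [0.0, -1.1, -0.1]
opening: 1.001
```

```bash
cat >> h.py <<'E'
def go(p,yaw):
    "rotation about tool y and tool-axis shift from the present pose to TCP p, tool x at yaw"
    s=bot.read_state();w,x,y,z=s['eef_rot'];M=Ro.from_quat([x,y,z,w]).as_matrix()
    now=np.arctan2(M[1,0],M[0,0]); 
    T=np.c_[[np.cos(yaw),np.sin(yaw),0],[0,0,-1],[-np.sin(yaw),np.cos(yaw),0]]
    if np.linalg.det(T)<0: T[:,2]*=-1
    print('t',s['t'],'pos',s['eef_pos'].round(1),'yaw',now.round(3),'rotvec',Ro.from_matrix(M.T@T).as_rotvec().round(3),'shift',(M.T@(np.array(p)-s['eef_pos'])).round(1),'F',s['contact_force'].round(1),'op',round(s['opening'],3),'q',s['joint_positions'].round(2))
E
python3 -c "
from h import *
go([476,-219,260],1.388)"
```

```text
t 0.95 pos [ 331.1 -416.2  304.3] yaw -0.351 rotvec [-2.000e-03 -1.739e+00  1.000e-03] shift [ 68.3  44.6 235. ] F [ 0.  -1.1 -0.1] op 1.001 q [ 1.01  0.13 -0.21  1.65  0.03  1.37  0.44]
```

Call:
{"op": "drive_tool", "data": {
  "commands": [0, -0.14, 0, 10, 0, 35, 1, 0, -0.28, 0, 20, 5, 70, 1, 0, -0.42, 0, 30, 10, 105, 1, 0, -0.56, 0, 40, 20, 140, 1, 0, -0.7, 0, 50, 25, 175, 1, 0, -0.84, 0, 60, 30, 210, 1, 0, -0.98, 0, 68, 35, 235, 1, 0, -1.12, 0, 68, 45, 235, 1]
}}

```text
t: 1.75
eef_pos: [478.7, -214.0, 259.9]
eef_rot: [0.654, -0.653, -0.271, 0.269]
contact_force: [-0.1, -0.4, 0.5]
opening: 1.001
```

```bash
python3 -c "
from h import *
go([476,-219,230],1.388)"
```

```text
t 1.75 pos [ 478.7 -214.   259.9] yaw 0.783 rotvec [ 0.001 -0.605  0.004] shift [-5.6 29.9 -1.6] F [-0.1 -0.4  0.5] op 1.001 q [ 0.78  0.15 -0.5   1.73  0.07  1.28  1.06]
```

Call:
{"op": "drive_tool", "data": {
  "commands": [0, -0.12, 0, -3, 10, -1, 1, 0, -0.24, 0, -5, 20, -1, 1, 0, -0.36, 0, -5, 30, -1, 1, 0, -0.48, 0, -5, 30, -1, 1, 0, -0.605, 0, -5, 30, -1, 1, 0, -0.605, 0, -5, 30, -1, 1, 0, -0.605, 0, -5, 30, -1, 1]
}}

```text
t: 2.45
eef_pos: [475.7, -218.2, 229.8]
eef_rot: [0.545, -0.544, -0.453, 0.45]
contact_force: [0.4, 0.8, -0.5]
opening: 0.999
```

Run:
```python
from h import *
import pickle
s,c=shot('wrist');pickle.dump((s,c),open('w1.pkl','wb'));save(c,'w1.png')
go([476,-219,112],1.388);print(np.array(c['mount']).round(2),c['fx'])
```

```text
t 2.5 pos [ 475.8 -218.2  229.8] yaw 1.385 rotvec [ 0.001 -0.003  0.004] shift [ -1.2 117.8  -0.2] F [-0.9 -0.2  0.3] op 0.997 q [ 0.84  0.17 -0.55  1.78  0.09  1.22  1.65]
[[   1.      0.     -0.     -0.67]
 [   0.     -0.28    0.96 -180.2 ]
 [   0.     -0.96   -0.28   71.03]
 [   0.      0.      0.      1.  ]] 312.17970632627816
```

View pics/w1.png

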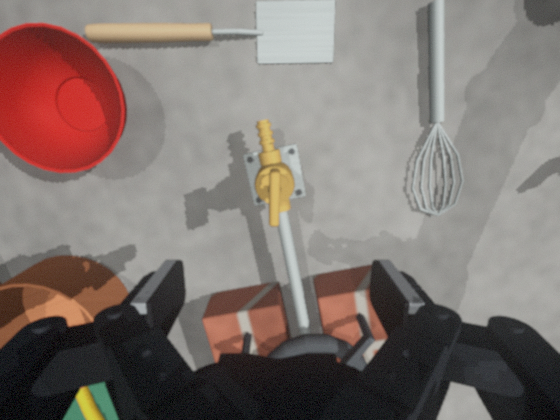

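The wrist view shows the bar between the fingers, nearly vertical, from about (277,170) to (275,224). The pipe runs down to the right, from (284,212) to (303,330).

Run:
```python
from h import *
import pickle
s,c=pickle.load(open('w1.pkl','rb'));R,t=campose(s,c)
im=c['image'];a=cv2.resize(im[140:250,220:340],None,fx=5,fy=5,interpolation=cv2.INTER_CUBIC)
cv2.imwrite('pics/w1c.png',cv2.cvtColor(a,cv2.COLOR_RGB2BGR))
for q in [(276,172),(275.5,198),(275,224)]: print(onz(c,R,t,*q,136))
pts=[]
for y in range(240,300,8):
    row=im[y,275:320].astype(float).mean(1);x=np.where(row>150)[0];
    if len(x): pts.append(onz(c,R,t,275+x.mean(),y,50)); print(y,275+x.mean(),len(x))
p=np.array(pts);k=np.polyfit(p[:,0],p[:,1],1);print('pipe yaw',np.arctan(k[0]),'y at 476',np.polyval(k,476))
```

```text
[ 450.39257839 -215.07285432  136.        ]
[ 473.57793061 -219.88462033  136.        ]
[ 497.90520075 -224.93317933  136.        ]
240 298.4166666666667 36
248 292.72 25
256 291.2 25
264 297.06060606060606 33
272 297.0882352941176 34
280 290.3529411764706 17
288 297.5 10
296 298.5 10
pipe yaw -0.13220266854758203 y at 476 -201.1621011524959
```

View pics/w1c.png

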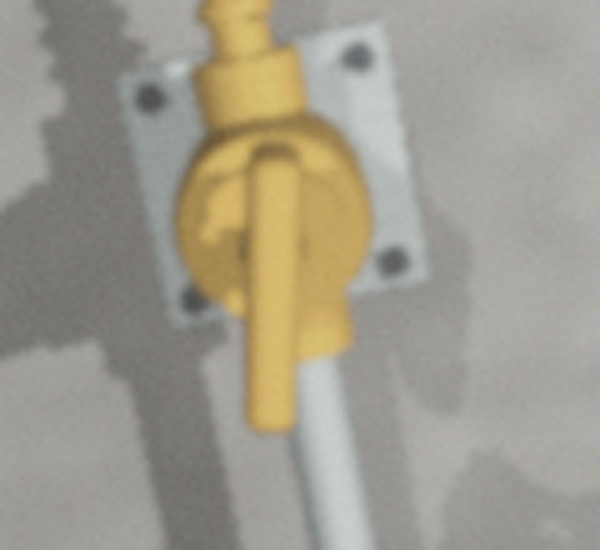

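Run:
```python
from h import *
import pickle
s,c=pickle.load(open('w1.pkl','rb'));R,t=campose(s,c)
def yaw(a,b,z):
    A=onz(c,R,t,*a,z);B=onz(c,R,t,*b,z);print(A.round(1),B.round(1),((A+B)/2).round(1),'yaw',np.arctan2(*(B-A)[1::-1]).round(3),'len',np.linalg.norm(B-A).round(1))
P=lambda x,y:(220+x/5-.4,140+y/5-.4)
yaw(P(276,155),P(271,430),136)
yaw(P(250,240),P(247,425),136);yaw(P(300,200),P(295,425),136)
yaw(P(318,365),P(345,545),45);yaw(P(318,365),(303,328),45)
yaw(P(125,80),P(175,325),6);yaw(P(380,25),P(425,270),6);
yaw(P(150,98),P(193,300),6);yaw(P(358,57),P(393,261),6)
```

```text
[ 449.  -215.9  136. ] [ 499.2 -226.3  136. ] [ 474.1 -221.1  136. ] yaw -0.205 len 51.3
[ 463.2 -223.3  136. ] [ 497.5 -230.5  136. ] [ 480.3 -226.9  136. ] yaw -0.207 len 35.0
[ 457.7 -213.2  136. ] [ 499.1 -221.8  136. ] [ 478.4 -217.5  136. ] yaw -0.204 len 42.3
[ 516.  -218.5   45. ] [ 564.1 -220.3   45. ] [ 540.  -219.4   45. ] yaw -0.037 len 48.1
[ 516.  -218.5   45. ] [ 683.3 -221.3   45. ] [ 599.7 -219.9   45. ] yaw -0.017 len 167.3
[ 443.5 -254.9    6. ] [ 509.7 -255.5    6. ] [ 476.6 -255.2    6. ] yaw -0.01 len 66.2
[ 441.9 -188.2    6. ] [ 507.1 -187.2    6. ] [ 474.5 -187.7    6. ] yaw 0.016 len 65.3
[ 449.2 -249.5    6. ] [ 503.8 -249.4    6. ] [ 476.5 -249.5    6. ] yaw 0.002 len 54.6
[ 448.7 -195.1    6. ] [ 503.1 -195.1    6. ] [ 475.9 -195.1    6. ] yaw -0.0 len 54.4
```

Call:
{"op": "drive_tool", "data": {
  "commands": [0, 0.013, 0, -2, 30, 1, 1, 0, 0.013, 0, -2.5, 60, 0, 1, 0, 0.013, 0, -2.5, 85, 0, 1, 0, 0.013, 0, -2.5, 105, 0, 1, 0, 0.013, 0, -2.5, 120, 0, 1, 0, 0.013, 0, -2.5, 126, 0, 1, 0, 0.013, 0, -2.5, 126, 0, 1]
}}

```text
t: 3.2
eef_pos: [475.2, -220.1, 103.3]
eef_rot: [0.548, -0.546, -0.449, 0.447]
contact_force: [0.4, -0.1, 0.3]
opening: 1.004
```

Run:
```python
from h import *
s,c=shot('wrist');save(c,'w2.png')
go([475.5,-220.5,103.5],1.371)
```

```text
t 3.25 pos [ 475.8 -220.3  104.1] yaw 1.372 rotvec [0.002 0.001 0.004] shift [-0.3  0.6  0.3] F [ 0.1 -0.2 -0.3] op 1.001 q [ 0.8   0.3  -0.53  1.93  0.18  0.96  1.56]
```

View pics/w2.png

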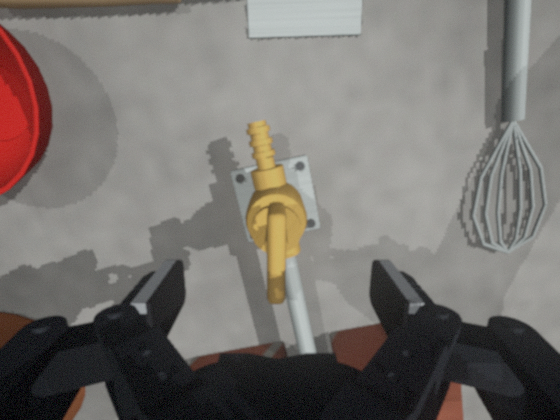

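The bar at (277,205)–(277,302) is centred between the pads at columns 184 and 372. I'll check its position along the bar by projecting the expected corners.

Run:
```python
from h import *
s,c=shot('wrist');R,t=campose(s,c)
w,x,y,z=s['eef_rot'];M=Ro.from_quat([x,y,z,w]).as_matrix()
K=np.array([[c['fx'],0,c['cx']],[0,c['fy'],c['cy']],[0,0,1.]])
for n,v in dict(gp=(0,-18.7,0),barnear=(0,-32.7,26),barfar=(0,-32.7,-26),openpadL=(-42,-31.7,0),padLtip=(-42,-13,0),padtipf=(-42,-13,-11)).items():
    X=np.array(s['eef_pos'])+M@np.array(v,float)
    print(n,X.round(1),cv2.projectPoints(X[None],cv2.Rodrigues(R)[0],t,K,np.array([c['k1'],0,0,0.]))[0].ravel().round(0))
A=onz(c,R,t,277,205,136);B=onz(c,R,t,276,302,136);print(A,B,(A+B)/2)
```

```text
gp [ 475.8 -220.4  122.8] [279. 250.]
barnear [ 450.3 -215.3  136.7] [279. 213.]
barfar [ 501.3 -225.5  136.8] [278. 306.]
openpadL [ 467.5 -261.6  135.6] [198. 261.]
padLtip [ 467.5 -261.5  116.9] [206. 246.]
padtipf [ 478.3 -263.7  116.9] [207. 264.]
[ 446.10099753 -215.29797538  136.        ] [ 499.38711193 -226.52647092  136.        ] [ 472.74405473 -220.91222315  136.        ]
```

Call:
{"op": "drive_tool", "data": {
  "commands": [0, 0, 0, 0, 0, 0, 0.5, 0, 0, 0, 0, 0, 0, 0, 0, 0, 0, 0, 0, 0, 0, 0, 0, 0, 0, 0, 0, 0, 0, 0, 0, 0, 0, 0, 0, 0, 0, 0, 0, 0, 0, 0],
  "grip_force": 60
}}

```text
t: 3.9
eef_pos: [476.2, -220.5, 104.6]
eef_rot: [0.547, -0.547, -0.449, 0.446]
contact_force: [0.4, -0.8, -0.0]
opening: 0.006
```

```bash
python3 -c "
from h import *
go([475.5,-220.5,97.5],1.371-.67); print(bot.read_state()['moment'])"
```

```text
t 3.9 pos [ 476.2 -220.5  104.6] yaw 1.372 rotvec [0.002 0.671 0.004] shift [-0.2  7.1  0.8] F [ 0.4 -0.8 -0. ] op 0.006 q [ 0.8   0.3  -0.53  1.93  0.18  0.96  1.56]
[-0.0111101   0.01639268  0.00787064]
```

Run:
```python
from h import *
s,c=shot('wrist');save(c,'w3.png')
s,d=shot('scene');save(d,'s3.png')
a=cv2.resize(d['image'][150:320,40:240],(560,476)); 
cv2.imwrite('pics/c3.png',cv2.cvtColor(np.hstack([cv2.resize(c['image'],(400,300)),cv2.resize(d['image'][170:320,40:240],(400,300))]),cv2.COLOR_RGB2BGR))
```

```text
(no output)
```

View pics/c3.png

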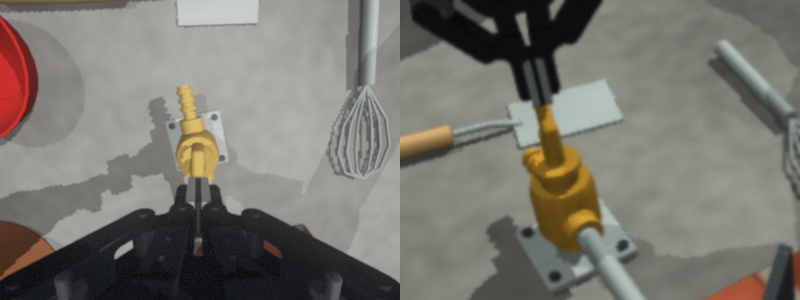

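Run:
```python
from h import *
s=bot.read_state();w,x,y,z=s['eef_rot'];M=Ro.from_quat([x,y,z,w]).as_matrix()
out=[]
for n,box in (('wrist',(190,330,210,350)),('scene',(170,290,50,170)),('top',(190,290,370,470))):
    s,c=shot(n);R,t=campose(s,c)
    K=np.array([[c['fx'],0,c['cx']],[0,c['fy'],c['cy']],[0,0,1.]])
    im=c['image'].copy()
    a,b,l,r=box;k=266/(b-a);crop=cv2.resize(im[a:b,l:r],(266,266),interpolation=cv2.INTER_CUBIC)
    for i,v in enumerate([(0,0,0),(0,-18.7,0)]):
        X=np.array(s['eef_pos'])+M@np.array(v,float)
        p=cv2.projectPoints(X[None],cv2.Rodrigues(R)[0],t,K,np.array([c['k1'],0,0,0.]))[0].ravel()
        print(n,p.round(1)); cv2.circle(crop,(int((p[0]-l)*k),int((p[1]-a)*k)),3,[(255,0,0),(0,255,0)][i],1)
    out.append(crop)
cv2.imwrite('pics/c4.png',cv2.cvtColor(np.hstack(out),cv2.COLOR_RGB2BGR))
```

```text
wrist [278.4 238.2]
wrist [278.5 250.5]
scene [113.9 241. ]
scene [111.3 230.4]
top [423. 238.]
top [426.2 236.9]
```

View pics/c4.png

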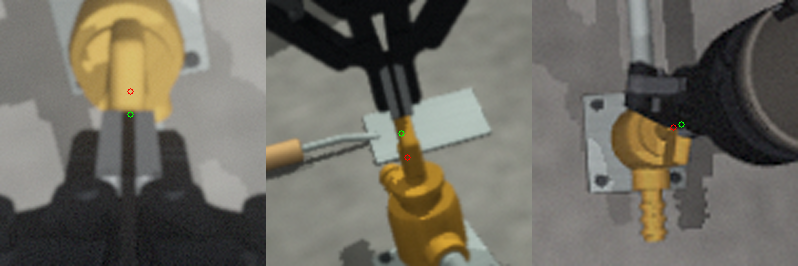

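The fingertips in these views sit above the bar: they end at (278,248) in the wrist view and (111,223) in the scene view. That puts the real tips about 30–35 mm above the reported TCP, so the jaws closed on air. I'll open, go down about 28 mm and watch the force.

Call:
{"op": "drive_tool", "data": {
  "commands": [0, 0, 0, 0, 0, 0, 1, 0, 0, 0, 0, 0, 0, 1, 0, 0, 0, 0, 0, 0, 1, 0, 0, 0, 0, 0, 0, 1, 0, 0, 0, 0, 7, 0, 1, 0, 0, 0, 0, 14, 0, 1, 0, 0, 0, 0, 14, 0, 1]
}}

```text
t: 4.85
eef_pos: [475.1, -220.0, 89.1]
eef_rot: [0.548, -0.546, -0.449, 0.447]
contact_force: [-0.1, -0.3, -0.5]
opening: 1.002
```

Call:
{"op": "drive_tool", "data": {
  "commands": [0, 0, 0, 0, 7, 0, 1, 0, 0, 0, 0, 13, 0, 1, 0, 0, 0, 0, 13, 0, 1]
}}

```text
t: 5.15
eef_pos: [474.2, -219.6, 74.9]
eef_rot: [0.549, -0.545, -0.449, 0.447]
contact_force: [-0.6, -0.1, -0.3]
opening: 0.998
```

Call:
{"op": "drive_tool", "data": {
  "commands": [0, 0, 0, 0, 0, 0, 0, 0, 0, 0, 0, 0, 0, 0, 0, 0, 0, 0, 0, 0, 0, 0, 0, 0, 0, 0, 0, 0, 0, 0, 0, 0, 0, 0, 0, 0, 0, 0, 0, 0, 0, 0],
  "grip_force": 40
}}

```text
t: 5.75
eef_pos: [474.3, -220.3, 75.2]
eef_rot: [0.549, -0.546, -0.449, 0.447]
contact_force: [-1.0, -2.1, 1.7]
opening: 0.115
```

Run:
```python
from h import *
go([476,-220.5,70],1.371)
s,c=shot('wrist');s,d=shot('scene')
cv2.imwrite('pics/c5.png',cv2.cvtColor(np.hstack([cv2.resize(c['image'],(400,300)),cv2.resize(d['image'][170:290,40:200],(400,300),interpolation=cv2.INTER_CUBIC)]),cv2.COLOR_RGB2BGR))
```

```text
t 5.75 pos [ 474.3 -220.3   75.2] yaw 1.372 rotvec [-0.002  0.001  0.004] shift [ 0.1  5.2 -1.7] F [-1.  -2.1  1.7] op 0.115 q [ 0.79  0.34 -0.52  1.95  0.21  0.91  1.54]
```

View pics/c5.png

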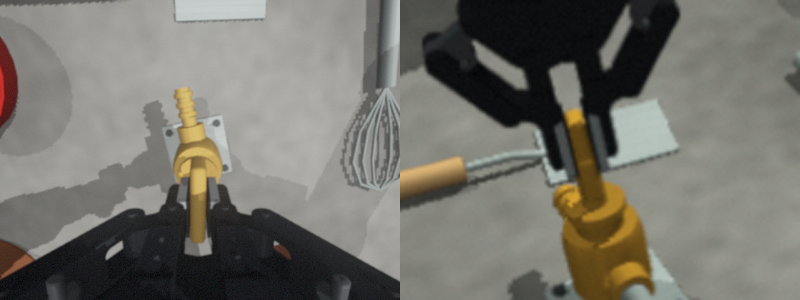

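The bar is now seen held between both pads in both views, and the opening of 0.115 (about 10 mm) matches its width. Next I twist and lower together.

Call:
{"op": "drive_tool", "data": {
  "commands": [0, 0.07, 0, 0, 0.7, 0, 0, 0, 0.14, 0, 0, 1.3, 0, 0, 0, 0.21, 0, 0, 2, 0, 0, 0, 0.28, 0, 0, 2.7, 0, 0, 0, 0.35, 0, 0, 3.4, 0, 0, 0, 0.42, 0, 0, 4, 0, 0, 0, 0.49, 0, 0, 4.7, 0, 0, 0, 0.56, 0, 0, 5.3, 0, 0],
  "grip_force": 70
}}

```text
t: 6.65
eef_pos: [474.9, -219.7, 70.6]
eef_rot: [0.651, -0.649, -0.279, 0.278]
contact_force: [-1.1, -0.1, 5.1]
opening: 0.101
```

```bash
python3 -c "
from h import *
go([475,-220.5,63],0.0); print(bot.read_state()['moment'])"
```

```text
t 6.65 pos [ 474.9 -219.7   70.6] yaw 0.81 rotvec [-0.004  0.81   0.002] shift [-0.5  7.6 -0.6] F [-1.1 -0.1  5.1] op 0.101 q [ 0.7   0.33 -0.41  1.96  0.16  0.89  1.01]
[0.16110138 0.19216162 0.03594269]
```

Call:
{"op": "drive_tool", "data": {
  "commands": [0, 0.06, 0, 0, 1, 0, 0, 0, 0.12, 0, 0, 1.6, 0, 0, 0, 0.18, 0, 0, 2.2, 0, 0, 0, 0.24, 0, 0, 2.8, 0, 0, 0, 0.3, 0, 0, 3.4, 0, 0, 0, 0.37, 0, 0, 4, 0, 0, 0, 0.44, 0, 0, 4.6, 0, 0, 0, 0.5, 0, 0, 5.2, 0, 0]
}}

```text
t: 7.45
eef_pos: [475.7, -219.2, 66.1]
eef_rot: [0.7, -0.697, -0.109, 0.108]
contact_force: [0.4, 0.5, 4.7]
opening: 0.098
```

```bash
python3 -c "
from h import *
go([475,-220.5,63],0.0); print(bot.read_state()['moment'])"
```

```text
t 7.45 pos [ 475.7 -219.2   66.1] yaw 0.308 rotvec [-0.004  0.308  0.002] shift [-1.   3.1 -1. ] F [0.4 0.5 4.7] op 0.098 q [ 0.62  0.33 -0.31  1.96  0.12  0.87  0.55]
[0.07518591 0.10384515 0.07718691]
```

Call:
{"op": "drive_tool", "data": {
  "commands": [0, 0.06, 0, 0, 1, 0, 0, 0, 0.12, 0, 0, 1.6, 0, 0, 0, 0.18, 0, 0, 2.2, 0, 0, 0, 0.24, 0, 0, 2.8, 0, 0, 0, 0.3, 0, 0, 3.4, 0, 0, 0, 0.33, 0, 0, 3.8, 0, 0, 0, 0.33, 0, 0, 4.2, 0, 0, 0, 0.33, 0, 0, 4.2, 0, 0]
}}

```text
t: 8.25
eef_pos: [476.8, -219.3, 64.5]
eef_rot: [0.708, -0.706, 0.007, -0.009]
contact_force: [-4.0, 0.9, 15.9]
opening: 0.103
```

```bash
python3 -c "
from h import *
go([475,-220.5,63],0.0); print(bot.read_state()['moment'])"
```

```text
t 8.25 pos [ 476.8 -219.3   64.5] yaw -0.022 rotvec [-0.004 -0.022  0.003] shift [-1.8  1.5 -1.2] F [-4.   0.9 15.9] op 0.103 q [ 0.56  0.33 -0.25  1.97  0.1   0.86  0.24]
[ 0.24682732  1.05411119 -0.0260221 ]
```

Call:
{"op": "drive_tool", "data": {
  "commands": [0, 0, 0, 0, 2, 0, 0, 0, 0, 0, 0, 3, 0, 0, 0, 0, 0, 0, 3, 0, 0]
}}

```text
t: 8.55
eef_pos: [477.3, -219.4, 64.4]
eef_rot: [0.708, -0.706, 0.007, -0.009]
contact_force: [-6.1, 1.4, 20.7]
opening: 0.101
```

Call:
{"op": "drive_tool", "data": {
  "commands": [0, 0, 0, 0, 0, 0, 0, 0, 0, 0, 0, 0, 0, 0.5, 0, 0, 0, 0, 0, 0, 1, 0, 0, 0, 0, 0, 0, 1, 0, 0, 0, 0, 0, 0, 1, 0, 0, 0, 0, 0, 0, 1]
}}

```text
t: 9.15
eef_pos: [477.4, -219.3, 64.3]
eef_rot: [0.708, -0.706, 0.007, -0.009]
contact_force: [-0.1, 0.2, 0.1]
opening: 0.94
```

Call:
{"op": "drive_tool", "data": {
  "commands": [0, 0, 0, 0, -15, 0, 1, 0, 0, 0, 0, -40, 0, 1, 0, 0, 0, 0, -80, 0, 1, 0, 0, 0, 0, -120, 0, 1, 0, 0, 0, 0, -160, 0, 1, 0, 0, 0, 0, -160, 0, 1, 0, 0, 0, 0, -160, 0, 1]
}}

```text
t: 9.85
eef_pos: [477.4, -220.0, 225.2]
eef_rot: [0.708, -0.706, 0.006, -0.01]
contact_force: [-0.4, 0.1, -0.7]
opening: 1.004
```

Run:
```python
from h import *
import pickle
go([475,-220.5,230],0.0)
W=shot('wrist');S=shot('scene');pickle.dump((W,S),open('e.pkl','wb'))
D=pickle.load(open('d0.pkl','rb'));f=lambda i:cv2.resize(i,(400,300),interpolation=cv2.INTER_CUBIC)
b=np.hstack([f(S[1]['image'][170:320,40:240]),f(S[1]['image'][130:230,320:420])])
cv2.imwrite('pics/e.png',cv2.cvtColor(np.vstack([np.hstack([f(W[1]['image']),f(W[1]['image'][120:270,180:380])]),b]),cv2.COLOR_RGB2BGR))
print('spare diff',np.abs(S[1]['image'][130:220,330:410].astype(int)-D['scene'][1]['image'][130:220,330:410]).mean())
```

```text
t 9.85 pos [ 477.4 -220.   225.2] yaw -0.022 rotvec [-0.002 -0.022  0.005] shift [-2.4 -4.8 -0.5] F [-0.4  0.1 -0.7] op 1.004 q [ 0.59  0.16 -0.26  1.79  0.04  1.2   0.29]
spare diff 3.09125
```

View pics/e.png

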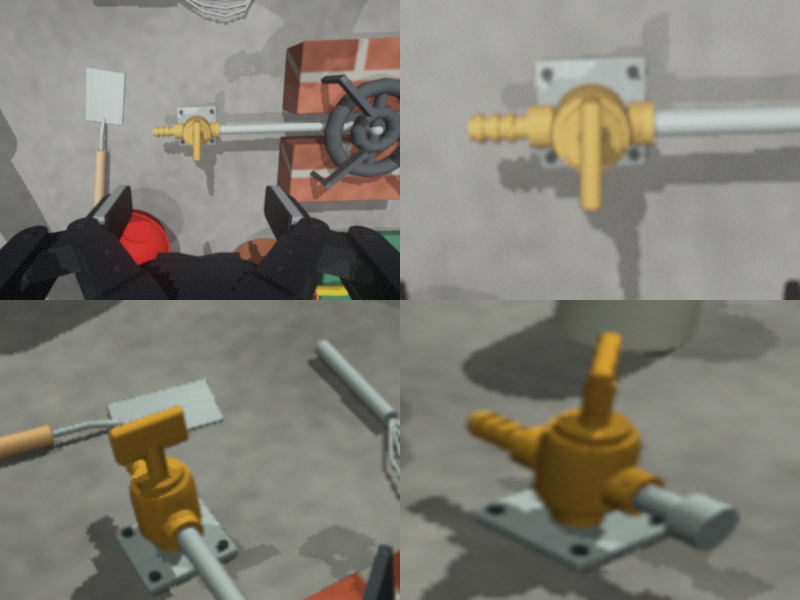

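The bar now lies square across the pipe: vertical at (592,155) in the crop, with the pipe horizontal. The collar sits on the body, the spare tap looks unchanged, and the gripper is clear of everything.

```bash
python3 -c "
from plant import bot
print(bot.hand_in())"
```

```text
the job is handed in; nothing more can be done
None
```

The ring's tap is shut and its plug is home as far as my checks show, and I handed the job in; no verdict is reported.

- **Twist:** I turned the plug clockwise by about 1.39 rad in one continuous motion while lowering it about 10.9 mm. Halfway it was about 0.76 rad round and 4.6 mm down from where it started. These figures come from the arm's pose, not from the joints themselves.
- **Home and shut:** At the end the downward force rose to about 21 N with almost no further movement, so the plug was seated. I let go and backed off about 160 mm, done by t ≈ 10 s. The last pictures show the bar square across the pipe and the collar on the tap body.
- **Spare tap:** It looks unchanged in the last picture; I compared it only by eye and with a rough image difference.
- **What disagreed:** The first closing caught only air. In the pictures the fingertips stood about 30 mm above where the reported TCP put them. I reopened, went about 29 mm lower and gripped again; the jaw opening then matched the 10 mm bar.

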